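# Slide a fixture plate out to its line and hold it from tipping

## Robot

A 6-joint arm with a two-finger parallel gripper is mounted at the origin on a cart in front of the work surface, level with it; the furniture and walls round the work are solid. World frame = base frame: x ahead of the robot, y to its left, z up, the work surface at z = 0. Lengths are in m, angles in degrees, forces in N, time in s.
With the tool pointing down it reaches from about 0.35 to 0.875 m from the base axis. Payload 4.2 kg.
Tool frame: the origin (TCP) lies midway between the tips of the shut fingers; the grasp point (between the pads) lies 19 mm behind it; z points along the fingers, y is the line along which they close (so a half turn about z gives the same grasp; the last joint's range is limited). The gripper opens to 87 mm and grips with 3 to 60 N. Pads are 19 mm wide; open, the fingers measure 117 mm over their backs; the gripper's body (75 mm by 190 mm) begins 51 mm behind the grasp point.
Start: joints at [14.817, 22.042, 0.453, 0, -68.411, -14.817], TCP at [0.625, 0, 0.223] pointing down, gripper open.
Joint ranges: [-179.83, 179.83], [-69.29, 118.12], [-61.27, 80.66], [-181.25, 117.63], [-171.15, -9.14], [-177.46, 177.46]. Speed limits (degrees/s): [159.86, 159.86, 180, 180, 180, 180].

## Interface

Orientations are given as [roll, pitch, yaw] about the fixed x, y, z axes, in that order (R = Rz(yaw) Ry(pitch) Rx(roll)).
In Python, from workcell import env gives the robot as it stands. The module is installed in compiled form; this text tells all that it offers. Calls block until the motion is done:
- env.goto(position, orientation): joint-space move of the TCP to a pose.
- env.move_straight(position, rotation=None, rate=0.15, force_limit=None): straight line of the TCP; rotation=None keeps the orientation; rate is the mean speed in m/s. With force_limit (N) it stops when the force on the tool has changed by that much, and returns True; else False.
- env.set_joints(angles): joint-space move.
- env.gripper_to(opening, grasp_force=None): opening from 0.0 (shut) to 1.0 (fully open); grasp_force is the grip in N (None keeps the last); returns when the fingers have stopped.
- env.dwell(seconds).
- env.inverse_kinematics(position, orientation): joint angles nearest the present ones, or None.
- env.read_state(): the state.
- env.grab_frame(name): name is "scene" or "side" or "wrist"; returns a dict with "image" (420x560x3 uint8, blue, green, red), "fx", "fy", "cx", "cy" (pixels), "position" and "orientation" of the camera in the world. Camera axes: x right, y up, looking along -z (the intrinsics and any distortion apply to the point x, -y, -z); pixel columns grow to the right and rows downward; lengths in m; the calibration is good to about 2 mm. A picture is of the moment at which its call begins. There is no depth.
A pose or a line that the arm cannot do raises env.Unreachable and nothing moves.
- env.close_job(): hands the job in; it is judged then, once.
Trained networks look in a picture, given as the dict that the camera call returned (one of the last four; its "shot" number tells which), for a name from the list of things; names that differ only in an ending like _2 or _b are one class to them, and where a whole thing is asked for, a point or a joint stands for the part that bears it (a point fixed in the world has none). Each returns a list of dicts, best first, with "score" (0 to 1); they miss things now and then, are a little off and sometimes report something else, mostly with a low value. They report only what shows in the picture. A call takes as long as a camera call.
- env.search_frame(picture, thing): "xyz" ([x, y, z] in m, in world coordinates, good to about 4 mm: the middle of the surface that is visible of it).
- env.trace(picture, thing): "mask" (420x560 bool, what is visible of it).
The state is a dict: "clock": time; "joint_positions": joint angles; "qvel": joint speeds; "joint_torque": joint torques, N m; "position": TCP position; "tool_rot": TCP orientation; "force": force on the tool from outside, world axes, zero at the start; "wrist_torque": the same for the moment, N m; "opening": opening from 0.0 (shut) to 1.0 (fully open); "finger_force": force on a finger pad.
Only numpy, scipy, OpenCV 4.12 (cv2) and the standard library are available. Lean on these libraries where they do the work, as an engineer would, in place of code of your own. Each camera call takes 0.05 s, during which the arm holds its last target. There are 200 camera calls.

## Task

The stud holes of the fixture plate must be reachable from below. First lift away the tin that stands in front of the riser block and stand it upright on the table, clear of where the plate will reach; then slide the plate straight out over the end of the riser, without lifting it off or letting it tip, until the line scribed across it is exactly over the riser's edge. Finish while still holding the plate there, level and resting on the riser, because it would tip if let go; do not push the plate into the tin and leave everything else where it stands.

Things in the scene. Friction and masses are not known exactly. Their poses are not given: they have to be found in the camera images.
- riser: Low cast block, ground steel top, fixed, 130 mm long, 80 wide, 36 high. Origin under its centre; +x along its length, outward (roughly to the robot's right) to the end over which the plate is slid; z up. Free table beside its outward end, on the robot's side. A fixed desk lamp stands left of it: shade at x 0.20-0.43, y -0.23 to 0, 0.27-0.52 m up; keep the arm clear of it.
- riser_edge (a point): Middle of the top edge of the riser's outward end (65 mm along +x from the riser's centre, 36 mm up); axes as the riser.
- plate: Loose aluminium fixture plate 140 mm long, 56 mm wide, 12 mm thick, about 0.25 to 0.45 kg, lying lengthwise on the riser, six stud holes in its outward half. Origin at the centre of its underside, +x along its length to the outward end (70 mm), z up. Its centre of mass is at about x = -8 mm, so it is 17 mm beyond the edge and the plate tips by itself once the line is at the edge.
- plate_line (a point): The thin dark line scribed across the plate's top and sides, 25 mm behind the plate's centre (x = -25 mm), i.e. 95 mm from the outward end; this point is at mid width, on the underside. Axes as the plate.
- plate_stop (a point): Centre of the grey plastic stop block screwed on top of the plate at its rear end: 16 mm thick along the plate, 40 mm wide, standing 32 mm above the plate's top face (which is 12 mm above its underside). Its rear face is flush with the plate's rear end. It can be gripped across thickness or width. Axes as the plate.
- pin_tin: Round lidded tin, 57 mm across, 55 mm high, about 0.12 kg, standing on the table just past the riser's outward end, in the way of the plate. Origin at the centre of its underside, z up.
- bolt_m12: Bystander, leave alone: hex bolt M12, 48 mm tall, standing on its head beside the lane. Origin at its underside.
- bolt_m16: Bystander, leave alone: hex bolt M16, 60 mm tall, standing on its head. Origin at its underside.
- grease_tin: Bystander, leave alone: round lidded tin, 64 mm across, 40 mm high, wider and lower than the tin in front of the riser. Origin at its underside.
- v_block: Bystander, leave alone: grey steel V-block, 55x50x40 mm. Origin at its underside.
- oil_can: Bystander, leave alone: small brass-coloured oiler with a thin spout, 62 mm across, 151 mm tall. Origin at its underside.
- gauge_block_a: Bystander, leave alone: steel gauge block 9x30x30 mm. Origin at its underside.
- gauge_block_b: Bystander, leave alone: steel gauge block 9x30x45 mm. Origin at its underside.
- gauge_block_c: Bystander, leave alone: steel gauge block 9x30x20 mm. Origin at its underside.
- calculator: Bystander, leave alone: desk calculator 185x88x29 mm. Origin at its underside.

How it is judged (in metres and radians):
On the way:
1. the tin stands upright on the table, let go, clear of where the plate will reach ((y of pin_tin in the frame of riser above 0.066 m or y of pin_tin in the frame of riser below -0.066 m or x of pin_tin in the frame of riser above 0.195 m or x of pin_tin in the frame of riser below -0.11 m) and height (world z) of pin_tin below 0.01 m and angle between pin_tin's own z axis and vertical below 0.1 rad and contact force between the fingers and pin_tin below 0.1 N and linear speed of pin_tin below 0.02 m/s), for 0.3 s.
At the end, for the whole second after the job is handed in: The plate's line is within 5 mm of the riser's edge, plate square to it (0.1 rad) and inside its width, level (0.04 rad), still, resting on the riser and held by the fingers (over 1 N); the tin stands upright, released, on the table, clear of the plate's lane (all of step 1 and x of plate_line in the frame of riser_edge between -0.005 and 0.005 m and y of plate_line in the frame of riser_edge between -0.017 and 0.017 m and angle between the x axis of plate and the x axis of riser, either way round below 0.1 rad and angle between plate's own z axis and vertical below 0.04 rad and contact force between the fingers and plate above 1 N and contact force between plate and riser above 0.3 N and contact force between plate and pin_tin below 0.1 N and linear speed of plate below 0.01 m/s); the arm keeps its last pose, push and grip.
It fails at once if the plate tips (angle between plate's own z axis and vertical above 0.15 rad).
It fails at once if the plate is lifted off the riser (z of plate in the frame of riser above 0.051 m).
It fails at once if the plate is pushed against the tin (contact force between plate and pin_tin above 0.5 N).
It fails at once if a bystander is moved by more than 25 mm (distance of any of bolt_m12, bolt_m16, grease_tin, v_block, oil_can, gauge_block_a, gauge_block_b, gauge_block_c, calculator from where it was at the start of the episode above 0.025 m).
It also fails if it takes over 45 s, if anything falls off the work surface, if the arm or the gripper's body presses on something with over 40 N, if the wrist force passes 120 N, or if a joint passes its speed limit or range.

## Working session

There is one attempt and no reset: what is moved stays moved. The work goes in short steps, each a Python script; the robot and the scene stay as the last script left them, time stands still between calls to the robot, and variables do not carry over. Pictures are saved under pics/ and viewed, at most 10 in all, crops included, and the job is handed in when it is done.

```bash
mkdir -p pics
python3 - <<'E'
from workcell import env
import cv2, numpy as np
ims=[]
for n in ["scene","side"]:
    f=env.grab_frame(n); ims.append(f["image"])
    print(n,f["position"],f["orientation"],f["fx"],f["fy"],f["cx"],f["cy"],f.keys())
    for t in ["riser","plate","plate_stop","plate_line","pin_tin","grease_tin","oil_can","bolt_m12","bolt_m16","v_block","calculator","gauge_block_a"]:
        print(t,[(np.round(r["xyz"],3).tolist(),round(r["score"],2)) for r in env.search_frame(f,t)[:3]])
cv2.imwrite("pics/a.png",ims[0]);cv2.imwrite("pics/b.png",ims[1])
s=env.read_state();print(s)
E
```

```text
scene [ 0.27369139 -0.75582954  1.22020134] [ 32.70452746  -0.58981541 -17.2322456 ] 411.441121882063 411.441121882063 280.3023675827541 212.3576789141927 dict_keys(['image', 'fx', 'fy', 'cx', 'cy', 'position', 'orientation', 'shot'])
riser [([0.488, -0.371, 0.034], 0.7)]
plate [([0.516, -0.353, 0.046], 0.65), ([0.457, -0.011, 0.03], 0.63)]
plate_stop [([0.509, -0.348, 0.043], 0.65), ([0.516, -0.175, 0.053], 0.24)]
plate_line [([0.515, -0.348, 0.045], 0.83), ([0.456, -0.01, 0.028], 0.31)]
pin_tin [([0.487, -0.49, 0.055], 0.98)]
grease_tin [([0.491, -0.088, 0.039], 0.81)]
oil_can [([0.514, -0.174, 0.052], 0.81)]
bolt_m12 [([0.651, -0.459, 0.022], 0.56)]
bolt_m16 [([0.651, -0.459, 0.022], 0.56)]
v_block [([0.453, -0.007, 0.032], 0.74)]
calculator [([0.368, 0.397, 0.017], 0.51)]
gauge_block_a [([0.651, -0.461, 0.023], 0.46)]
side [ 0.23733412 -0.99913604  0.7872622 ] [ 54.45621707  -0.31245448 -16.6927231 ] 429.7228850230314 429.7228850230314 285.9672248993365 209.494215284855 dict_keys(['image', 'fx', 'fy', 'cx', 'cy', 'position', 'orientation', 'shot'])
riser [([0.483, -0.394, 0.035],
[... 570 characters left out ...]
'clock': 1.3, 'joint_positions': array([ 1.48162425e+01,  2.20426520e+01,  4.53955865e-01, -2.67971020e-05,
       -6.84111196e+01, -1.48179390e+01]), 'qvel': array([ 0.12786432,  0.00156326, -0.06008321,  0.00380982, -0.10569497,
        0.0004762 ]), 'joint_torque': array([ 5.66454702e-06, -3.90470409e+01,  1.87629640e+01,  4.22434151e+00,
        1.54162094e-02, -2.28401643e-05]), 'position': array([6.24990777e-01, 2.34465590e-05, 2.22548854e-01]), 'tool_rot': array([-1.79999828e+02,  7.12144898e-05, -9.00017063e+01]), 'force': array([ 0.43233423,  0.38936165, -0.04186762]), 'wrist_torque': array([-0.02054912, -0.01305757, -0.05049789]), 'finger_force': 0.0, 'opening': 0.9998691533118413}
```

View pics/a.png

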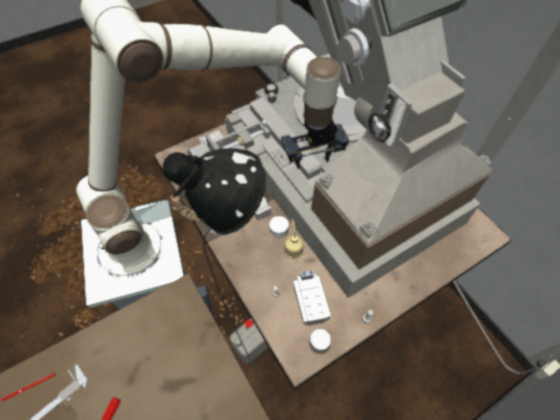

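View pics/b.png

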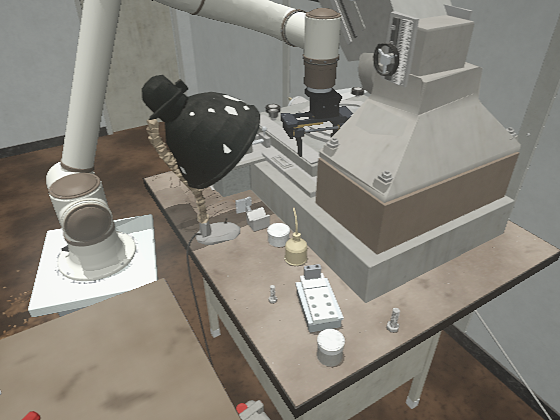

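The pictures show the plate (pale, six holes) at side px (320,300) with its dark stop at (312,271). The tin is at (330,347), the m12 bolt at (272,295) and the m16 at (394,320). The machine base's near corner is at (366,298), and the lamp is between the base and the work. Next I measure the layout and fit the arm's geometry so I can check lamp clearance.

```bash
cat > h.py <<'E'
from workcell import env
import numpy as np, cv2
from scipy.spatial.transform import Rotation as R
def ray(f,u,v):
    d=np.array([(u-f["cx"])/f["fx"],-(v-f["cy"])/f["fy"],-1.])
    return np.array(f["position"]),R.from_euler("xyz",f["orientation"],degrees=True).apply(d)
def unproj(f,u,v,z):
    p,d=ray(f,u,v); return p+d*(z-p[2])/d[2]
def proj(f,P):
    q=R.from_euler("xyz",f["orientation"],degrees=True).inv().apply(np.atleast_2d(P)-f["position"])
    return np.c_[f["cx"]+f["fx"]*q[:,0]/-q[:,2], f["cy"]-f["fy"]*q[:,1]/-q[:,2]]
def fit(f,thing,z):
    m=env.trace(f,thing); 
    if not m: return None
    return m[0]["mask"],m[0]["score"]
E
python3 - <<'E'
from h import *
f=env.grab_frame("side"); g=env.grab_frame("scene")
print("base corner",unproj(f,366,298,0),unproj(g,350,293,0))
print("base top corner",unproj(f,372,263,.0),)
# height of corner: vertical line through (366,298)@0
c=unproj(f,366,298,0)
for z in (.05,.08,.1,.12,.2,.3): print(z,proj(f,[c[0],c[1],z]))
print("left edge of base at table",unproj(f,252,200,0),unproj(g,272,215,0))
print("upper box corner (378,248) at .1,.15",unproj(f,380,248,.1),unproj(f,318,160,.2),unproj(f,318,190,.1))
# kinematic fit
from scipy.optimize import least_squares
D=[]
for x in (.4,.5,.6,.7):
  for z in (.1,.25,.4):
    for t in (0,-20):
      q=env.inverse_kinematics([x,0,z],[180,t,-90] if t==0 else R.from_euler("yz",[t,0],degrees=True).__mul__(R.from_euler("xyz",[180,0,-90],degrees=True)).as_euler("xyz",degrees=True))
      if q is not None: D.append((x,z,*q))
D=np.array(D)
def m(p,q):
    a,d,L2,o,L3,d6=p; j2,j3,j5=np.radians(q[:,[1,2,4]]).T
    s=j2-j3; e=-j5+s-np.pi/2   # tool tilt from down
    w=a+L2*np.sin(j2)+L3*np.cos(s)+o*np.sin(s), d+L2*np.cos(j2)-L3*np.sin(s)+o*np.cos(s)
    return w[0]-d6*np.sin(e), w[1]-d6*np.cos(e)
k=np.abs(D[:,5])<1; print(len(D),k.sum()); 
for r in D[:4]: print(np.round(r,2))
D=D[k]
F=lambda p: np.r_[m(p,D[:,2:])[0]-np.hypot(D[:,0],0), m(p,D[:,2:])[1]-D[:,1]]
r=least_squares(F,[.05,.35,.4,.05,.45,.25]);print(np.round(r.x,4),np.abs(r.fun).max())
E
```

```text
base corner [ 0.63905976 -0.35698464  0.        ] [ 0.63798774 -0.36165447  0.        ]
base top corner [ 7.08926058e-01 -2.46596484e-01 -1.11022302e-16]
0.05 [[368.38707805 283.43370456]]
0.08 [[369.88552479 274.28996582]]
0.1 [[370.91368488 268.01598427]]
0.12 [[371.9661684  261.59357762]]
0.2 [[376.43745694 234.30912833]]
0.3 [[382.69246026 196.14019354]]
left edge of base at table [0.46723791 0.13686392 0.        ] [ 0.48665689 -0.0132664   0.        ]
upper box corner (378,248) at .1,.15 [ 0.6917371  -0.29863686  0.1       ] [ 0.63137505 -0.00909549  0.2       ] [ 0.63596921 -0.01071517  0.1       ]
23 12
[  0.4    0.1   23.55   8.52 -39.34   0.   -42.13 -23.55]
[  0.4    0.25  23.55  -2.02 -25.59   0.   -66.43 -23.55]
[  0.4    0.25  31.56 -13.96 -43.27  14.82 -44.43 -40.69]
[  0.4    0.4   23.55  -5.57  -7.79   0.   -87.78 -23.55]
[0.0314 0.785  0.5405 0.006  0.4194 0.914 ] 0.0031281719007974773
```

Run:
```python
from h import *
from scipy.optimize import least_squares
D=[]
for x in (.4,.45,.5,.55,.6,.65,.7,.8):
  for z in (.05,.1,.25,.4,.55):
      q=env.inverse_kinematics([x,0,z],[180,0,-90])
      if q is not None: D.append((x,z,*q))
D=np.array(D); k=(np.abs(D[:,5])<1); D=D[k]; j2,j3=np.radians(D[:,3:5]).T; s=j2-j3
print(len(D),"lat",np.round(D[:,0]*np.sin(np.radians(D[:,2])),4)[::6])
r=D[:,0]*np.cos(np.radians(D[:,2]))
# linear fit: r=a+L2 sin j2+L3 cos s+o sin s ; z=d+L2 cos j2 - L3 sin s+o cos s
n=len(D);o=np.ones(n);Z=np.zeros(n)
A=np.r_[np.c_[o,Z,np.sin(j2),np.cos(s),np.sin(s)],np.c_[Z,o,np.cos(j2),-np.sin(s),np.cos(s)]]
p,res,rk,_=np.linalg.lstsq(A,np.r_[r,D[:,1]],rcond=None);print("a,d1-d6,L2,L3,o",np.round(p,4),res,rk)
for P in ([.515,-.30,.08],[.515,-.30,.2],[.487,-.49,.05],[.515,-.35,.08],[.487,-.49,.4],[.6,-.42,.03]):
  for yaw in (-90,0,90,-45):
    q=env.inverse_kinematics(P,[180,0,yaw])
    if q is None: print(P,yaw,None);continue
    b,c=np.radians(q[1:3]); print(P,yaw,np.round(q,1),"elbow r,z-(d1) ",np.round([p[2]*np.sin(b),p[2]*np.cos(b)],3))
# tool tilted pose to find d6
q=env.inverse_kinematics([.6,0,.3],[180,0,-90]);print(q)
q=env.inverse_kinematics([.6,0,.3],[90,0,-90]);print(q)
```

```text
39 lat [0.1598 0.1598 0.1598 0.1598 0.1598 0.1598 0.1598]
a,d1-d6,L2,L3,o [ 0.     -0.1459  0.5649  0.4218  0.    ] [1.31803881e-30] 5
[0.515, -0.3, 0.08] -90 [-14.7  27.  -14.1   0.  -48.9  14.7] elbow r,z-(d1)  [0.256 0.503]
[0.515, -0.3, 0.08] 0 [-14.7  27.  -14.1   0.  -48.9 104.7] elbow r,z-(d1)  [0.256 0.503]
[0.515, -0.3, 0.08] 90 [ -14.7   27.   -14.1    0.   -48.9 -165.3] elbow r,z-(d1)  [0.256 0.503]
[0.515, -0.3, 0.08] -45 [-14.7  27.  -14.1   0.  -48.9  59.7] elbow r,z-(d1)  [0.256 0.503]
[0.515, -0.3, 0.2] -90 [-14.7  20.2  -5.7   0.  -64.1  14.7] elbow r,z-(d1)  [0.195 0.53 ]
[0.515, -0.3, 0.2] 0 [-14.7  20.2  -5.7   0.  -64.1 104.7] elbow r,z-(d1)  [0.195 0.53 ]
[0.515, -0.3, 0.2] 90 [ -14.7   20.2   -5.7    0.   -64.1 -165.3] elbow r,z-(d1)  [0.195 0.53 ]
[0.515, -0.3, 0.2] -45 [-14.7  20.2  -5.7   0.  -64.1  59.7] elbow r,z-(d1)  [0.195 0.53 ]
[0.487, -0.49, 0.05] -90 [-31.8  36.7  -0.8   0.  -52.5  31.8] elbow r,z-(d1)  [0.338 0.453]
[0.487, -0.49, 0.05] 0 [-31.8  36.7  -0.8   0.  -52.5 121.8] elbow r,z-(d1)  [0.338 0.453]
[0.487, -0.49, 0.05] 90 [ -31.8   36.7   -0
[... 646 characters left out ...]
6.5  32.    0.  -95.5 121.8] elbow r,z-(d1)  [0.252 0.505]
[0.487, -0.49, 0.4] 90 [ -31.8   26.5   32.     0.   -95.5 -148.2] elbow r,z-(d1)  [0.252 0.505]
[0.487, -0.49, 0.4] -45 [-31.8  26.5  32.    0.  -95.5  76.8] elbow r,z-(d1)  [0.252 0.505]
[0.6, -0.42, 0.03] -90 [-22.4  41.4   5.4   0.  -54.   22.4] elbow r,z-(d1)  [0.374 0.424]
[0.6, -0.42, 0.03] 0 [-22.4  41.4   5.4   0.  -54.  112.4] elbow r,z-(d1)  [0.374 0.424]
[0.6, -0.42, 0.03] 90 [ -22.4   41.4    5.4   -0.   -54.  -157.6] elbow r,z-(d1)  [0.374 0.424]
[0.6, -0.42, 0.03] -45 [-22.4  41.4   5.4   0.  -54.   67.4] elbow r,z-(d1)  [0.374 0.424]
[ 15.44619474  17.20389009   4.36011221   0.         -77.15622212
 -15.44619474]
None
```

Run:
```python
from h import *
# d6: tilt in arm plane
for t in (15,30):
  best=[]
  P=np.array([.6,0,.25])
  j1=np.arcsin(.1598/.6); ax=np.array([-np.sin(j1),np.cos(j1),0])
  Rt=R.from_rotvec(-ax*np.radians(t))*R.from_euler("xyz",[180,0,-90],degrees=True)
  q=env.inverse_kinematics(P,Rt.as_euler("xyz",degrees=True))
  if q is None: print(None); continue
  b,c=np.radians(q[1:3]); s=b-c; print(np.round(q,2))
  w=np.array([.5649*np.sin(b)+.4218*np.cos(s), .5649*np.cos(b)-.4218*np.sin(s)])  # rel d1
  dr=w[0]-.6*np.cos(j1); print("d6",abs(dr)/np.sin(np.radians(t)))
g=env.grab_frame("scene");f=env.grab_frame("side");q=np.radians(env.read_state()["joint_positions"])
for d1 in (.14,.18):
  for off in (0,.16):
    u=np.array([np.cos(q[0]),np.sin(q[0]),0]);n=np.array([np.sin(q[0]),-np.cos(q[0]),0])
    O=n*off+[0,0,d1]; E=O+u*.5649*np.sin(q[1])+[0,0,.5649*np.cos(q[1])]; s=q[1]-q[2]
    W=E+u*.4218*np.cos(s)-[0,0,.4218*np.sin(s)]
    print(d1,off,proj(g,[O,E,W]).round(),proj(f,[O,E,W]).round(), E,W)
```

```text
[ 15.45  11.46 -12.05   0.   -51.5  -15.45]
d6 0.3064620000000001
[ 15.45   5.86 -23.55   0.   -30.59 -15.45]
d6 0.3064620000000002
0.14 0 [[117. 226.]
 [134.  54.]
 [287.  56.]] [[ 83. 212.]
 [124. -25.]
 [286.  31.]] [0.20494973 0.05421811 0.66361055] [0.58411088 0.15452271 0.50839762]
0.14 0.16 [[137. 267.]
 [164.  99.]
 [321.  91.]] [[ 97. 248.]
 [147. -14.]
 [320.  45.]] [ 0.24586907 -0.10046094  0.66361055] [ 6.25030207e-01 -1.56335963e-04  5.08397618e-01]
0.18 0 [[113. 219.]
 [128.  38.]
 [288.  43.]] [[ 79. 200.]
 [119. -47.]
 [286.  15.]] [0.20494973 0.05421811 0.70361055] [0.58411088 0.15452271 0.54839762]
0.18 0.16 [[133. 261.]
 [159.  83.]
 [323.  78.]] [[ 92. 234.]
 [143. -40.]
 [321.  28.]] [ 0.24586907 -0.10046094  0.70361055] [ 6.25030207e-01 -1.56335963e-04  5.48397618e-01]
```

```bash
cat >> h.py <<'E'
def fk(q):
    q=np.radians(q);u=np.array([np.cos(q[0]),np.sin(q[0]),0]);s=q[1]-q[2];k=np.array([0,0,1.])
    O=k*.1605;E=O+u*.5649*np.sin(q[1])+k*.5649*np.cos(q[1]);return O,E,E+u*.4218*np.cos(s)-k*.4218*np.sin(s)
E
python3 - <<'E'
from h import *
g=env.grab_frame("scene");f=env.grab_frame("side")
# visual hull of the lamp inside its box
G=np.stack(np.meshgrid(np.arange(.2,.431,.01),np.arange(-.23,.001,.01),np.arange(.27,.521,.01),indexing="ij"),-1).reshape(-1,3)
ok=np.ones(len(G),bool)
for c in (g,f):
    u=proj(c,G).round().astype(int); im=c["image"].max(2); m=cv2.morphologyEx((im<60).astype(np.uint8),cv2.MORPH_CLOSE,np.ones((15,15)))
    ok&=m[u[:,1].clip(0,419),u[:,0].clip(0,559)]>0
H=G[ok];np.save("lamp.npy",H);print(len(H),len(G),[H[H[:,2].round(2)==z][:,:2].min(0).tolist()+H[H[:,2].round(2)==z][:,:2].max(0).tolist() for z in (.3,.4,.45,.5) if (H[:,2].round(2)==z).any()],H.max(0))
def clr(P):
    q=env.inverse_kinematics(P,[180,0,-90]); O,E,W=fk(q)
    def d(a,b): t=np.clip((H-a)@(b-a)/((b-a)@(b-a)),0,1); return np.linalg.norm(H-a-t[:,None]*(b-a),axis=1).min()
    return round(d(E,W),3),round(np.linalg.norm(H-W,axis=1).min(),3)
for P in ([.515,-.31,.06],[.515,-.33,.06],[.515,-.36,.06],[.515,-.38,.06],[.515,-.4,.06],[.49,-.49,.03],[.5,.1,.3],[.48,.1,.58],[.48,-.1,.6],[.48,-.3,.6],[.49,-.42,.3],[.49,-.45,.3]): print(P,clr(P))
E
```

```text
6407 14976 [[0.24000000000000005, -0.21, 0.4300000000000002, 1.942890293094024e-16], [0.21000000000000002, -0.23, 0.4300000000000002, 1.942890293094024e-16], [0.21000000000000002, -0.23, 0.4200000000000002, 1.942890293094024e-16], [0.21000000000000002, -0.23, 0.35000000000000014, -0.0999999999999999]] [4.30000000e-01 1.94289029e-16 5.20000000e-01]
[0.515, -0.31, 0.06] (np.float64(0.05), np.float64(0.13))
[0.515, -0.33, 0.06] (np.float64(0.047), np.float64(0.138))
[0.515, -0.36, 0.06] (np.float64(0.044), np.float64(0.154))
[0.515, -0.38, 0.06] (np.float64(0.043), np.float64(0.167))
[0.515, -0.4, 0.06] (np.float64(0.044), np.float64(0.179))
[0.49, -0.49, 0.03] (np.float64(0.035), np.float64(0.236))
[0.5, 0.1, 0.3] (np.float64(0.255), np.float64(0.319))
[0.48, 0.1, 0.58] (np.float64(0.306), np.float64(0.511))
[0.48, -0.1, 0.6] (np.float64(0.284), np.float64(0.484))
[0.48, -0.3, 0.6] (np.float64(0.212), np.float64(0.45))
[0.49, -0.42, 0.3] (np.float64(0.151), np.float64(0.216))
[0.49, -0.45, 0.3] (np.float64(0.144), np.float64(0.23))
```

Run:
```python
from h import *
D=[180,0,-90]
env.move_straight([.5,.1,.3],rate=.35)
env.goto([.48,.05,.57],D); env.goto([.49,-.30,.57],D); env.goto([.49,-.43,.3],D)
print(env.read_state()["clock"],env.read_state()["force"])
f=env.grab_frame("wrist");cv2.imwrite("pics/c.png",f["image"]);print(f["position"],f["orientation"],f["fx"],f["cx"],f["cy"])
for t in ["riser","plate","plate_stop","plate_line","pin_tin","bolt_m12","bolt_m16"]:
    print(t,[(np.round(r["xyz"],3).tolist(),round(r["score"],2)) for r in env.search_frame(f,t)[:2]])
for t,z in (("plate",.048),("riser",.036),("plate_stop",.08),("pin_tin",.055)):
    for r in env.trace(f,t)[:1]:
        c=max(cv2.findContours(r["mask"].astype(np.uint8),0,2)[0],key=cv2.contourArea)[:,0].astype(float)
        P=np.array([unproj(f,u,v,z)[:2] for u,v in c],np.float32)
        b=cv2.minAreaRect(P);print(t,r["score"],b)
```

```text
5.7917 [ 0.3950485  -0.29811702  0.53859474]
[ 0.48997529 -0.51276269  0.46292637] [-1.75273314e+01  1.64909247e-01 -1.79941060e+02] 313.1596906787065 282.5365115062753 210.88621549470372
riser [([0.527, -0.366, 0.037], 0.77), ([0.416, -0.297, 0.017], 0.51)]
plate [([0.513, -0.349, 0.048], 0.89), ([0.529, -0.365, 0.035], 0.27)]
plate_stop [([0.515, -0.348, 0.046], 0.73), ([0.526, -0.368, 0.032], 0.19)]
plate_line []
pin_tin [([0.494, -0.484, 0.056], 0.85)]
bolt_m12 [([0.654, -0.461, 0.025], 0.57), ([0.527, -0.364, 0.035], 0.57)]
bolt_m16 [([0.654, -0.461, 0.025], 0.57), ([0.527, -0.364, 0.035], 0.57)]
plate 0.7 ((0.5106373429298401, -0.3454021215438843), (0.1618194282054901, 0.05692765489220619), 83.7744140625)
riser 0.72 ((0.544830322265625, -0.3597363829612732), (0.13334013521671295, 0.013787303119897842), 84.14306640625)
plate_stop 0.61 ((0.5091392993927002, -0.3574441969394684), (0.14971107244491577, 0.05253536254167557), 83.77131652832031)
```

View pics/c.png

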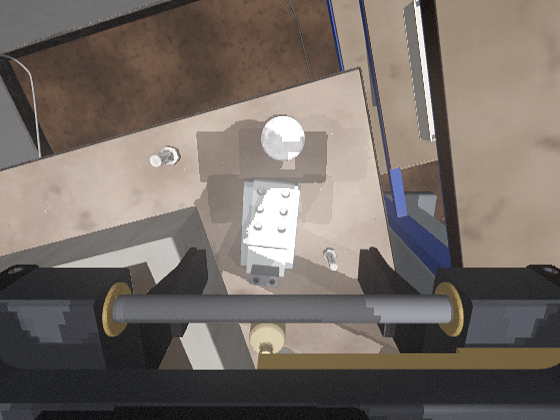

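The wrist view shows the plate at px (248–299, 180–275) with the stop at its rear (265,270). The tin is at (283,139), m16 at (165,157) and m12 at (330,258). The table is free to the right (world −x) of the lane. I'll set the tin down at about (0.40, −0.455).

Run:
```python
from h import *
f=env.grab_frame("wrist")
g=cv2.cvtColor(f["image"],cv2.COLOR_BGR2GRAY);m=((g>185)*1).astype(np.uint8);m[:100]=0;m[172:]=0;m[:,:245]=0;m[:,320:]=0
c=max(cv2.findContours(m,0,2)[0],key=cv2.contourArea);(u,v),r=cv2.minEnclosingCircle(c)
t=unproj(f,u,v,.055);print("tin",u,v,r,t,"edge",unproj(f,375,150,0),unproj(f,283,97,0))
t2=unproj(f,283,139,.055);print(t2)
x,y=t2[:2] if abs(t[:2]-t2[:2]).max()>.008 else t[:2]
D=[180,0,-90]
env.goto([x,y,.12],D)
print(env.move_straight([x,y,.018],rate=.12,force_limit=8))
env.gripper_to(0,15);s=env.read_state();print(s["opening"],s["finger_force"],s["position"],s["clock"])
env.move_straight([x,y,.075],rate=.12)
env.move_straight([.40,-.455,.075],rate=.15)
hit=env.move_straight([.40,-.455,.016],rate=.06,force_limit=3);s=env.read_state();print(hit,s["position"],s["force"],s["clock"])
```

```text
tin 284.2886047363281 142.07723999023438 27.682235717773438 [ 0.48706867 -0.47590127  0.055     ] edge [ 0.35484462 -0.45951923  0.        ] [ 0.48864768 -0.53203234  0.        ]
[ 0.48870753 -0.4797265   0.055     ]
False
0.6371121777319568 14.920769780874252 [ 0.48747967 -0.47611021  0.01831883] 8.8667
True [ 0.39928268 -0.45458216  0.01787446] [0.28056641 0.2909874  4.25876753] 11.125
```

Run:
```python
from h import *
D=[180,0,-90]
env.gripper_to(1.0); env.move_straight([.40,-.455,.13],rate=.2)
env.goto([.51,-.43,.22],D);print(env.read_state()["clock"])
f=env.grab_frame("wrist");im=f["image"];cv2.imwrite("pics/d.png",cv2.resize(im[60:340,160:440],None,fx=2.1,fy=2.1,interpolation=cv2.INTER_CUBIC));cv2.imwrite("full.png",im)
import pickle;pickle.dump(f,open("f.pkl","wb"))
print(f["position"],f["orientation"],[(t,np.round(r["xyz"],3),r["score"]) for t in ("pin_tin","plate_line","plate_stop") for r in env.search_frame(f,t)[:1]])
```

```text
13.3083
[ 0.508594   -0.51287617  0.37780158] [-17.82900161  -0.22757421 179.98103303] [('pin_tin', array([ 0.407, -0.465,  0.053]), 0.94), ('plate_line', array([ 0.509, -0.37 ,  0.048]), 0.98), ('plate_stop', array([ 0.511, -0.363,  0.045]), 0.83)]
```

View pics/d.png

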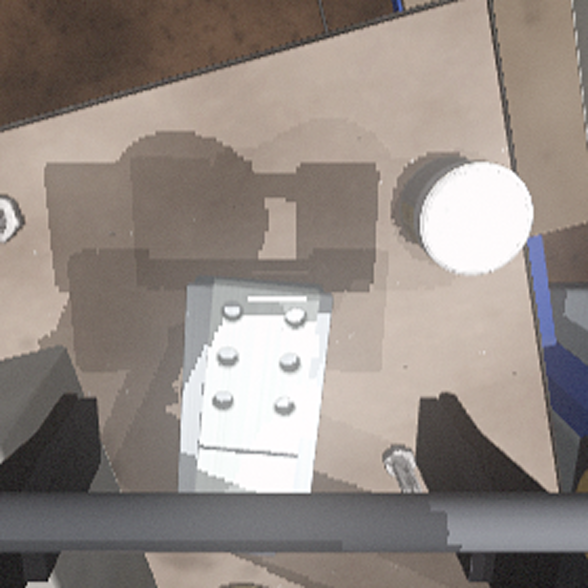

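```bash
python3 - <<'E'
from h import *
import pickle;f=pickle.load(open("f.pkl","rb"))
U=lambda c,r,z: unproj(f,160+c/2.1,60+r/2.1,z)[:2].round(4)
print("plate corners",U(213,281,.048),U(322,287,.048));print("line",U(199,445,.048),U(298,456,.048))
print("riser corners",U(189,279,.036),U(331,294,.036)); print("riser left edge far",U(180,490,.036), "plate right edge", U(309,490,.048))
print("stop grip region z.08, tin",U(476,217,.055))
E
python3 -c "
import cv2;a=cv2.imread('full.png')[180:310,230:330];cv2.imwrite('pics/e.png',cv2.resize(a,None,fx=4.5,fy=4.5,interpolation=cv2.INTER_CUBIC))"
```

```text
plate corners [ 0.5303 -0.4263] [ 0.4737 -0.423 ]
line [ 0.5401 -0.3312] [ 0.4843 -0.3241]
riser corners [ 0.5439 -0.4243] [ 0.4675 -0.4159]
riser left edge far [ 0.5534 -0.2946] plate right edge [ 0.4776 -0.302 ]
stop grip region z.08, tin [ 0.3997 -0.4605]
```

View pics/e.png

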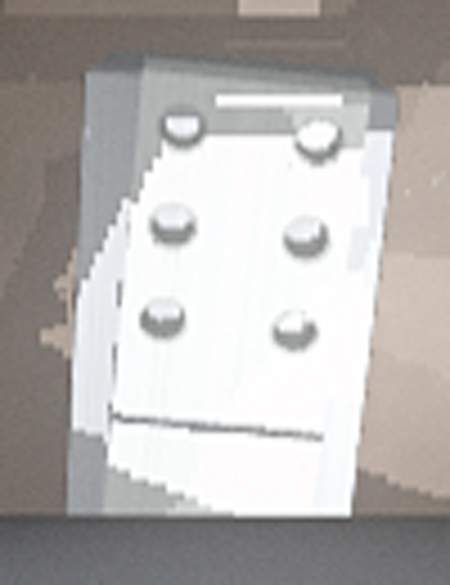

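Run:
```python
from h import *
D=[180,0,-96.4]
st=lambda s="": (lambda q:print(s,q["position"].round(4),"F",q["force"].round(1),"grip",round(q["opening"],3),round(q["finger_force"],1),round(q["clock"],1)))(env.read_state())
env.move_straight([.5163,-.2915,.14],D,rate=.2);st()
print(env.move_straight([.5163,-.2915,.054],rate=.1,force_limit=6));st()
env.gripper_to(0,25);st("grip")
p=env.read_state()["position"]
a=np.array([np.cos(np.radians(-96.4)),np.sin(np.radians(-96.4)),0])
t=p+a*.07; t[2]=p[2]-.0003
env.move_straight(t,rate=.06);st("slid")
f=env.grab_frame("wrist");g=env.grab_frame("side")
import pickle;pickle.dump(f,open("f.pkl","wb"));cv2.imwrite("full.png",f["image"])
cv2.imwrite("pics/g.png",cv2.resize(f["image"][100:380,140:460],None,fx=2.1,fy=2.1,interpolation=cv2.INTER_CUBIC))
cv2.imwrite("pics/h.png",cv2.resize(g["image"][220:380,220:440],None,fx=3.6,fy=3.6,interpolation=cv2.INTER_CUBIC));pickle.dump(g,open("g.pkl","wb"))
```

```text
[ 0.5167 -0.2922  0.1407] F [ 0.2  0.1 -0. ] grip 0.998 0.0 14.5
False
 [ 0.5169 -0.2918  0.0547] F [ 0.4  0.6 -0.1] grip 1.002 0.0 15.5
grip [ 0.5165 -0.2915  0.054 ] F [ 0.6  0.4 -0.4] grip 0.459 24.9 16.3
slid [ 0.5088 -0.3615  0.054 ] F [-0.6 -0.6  4.8] grip 0.458 24.9 17.6
```

View pics/g.png

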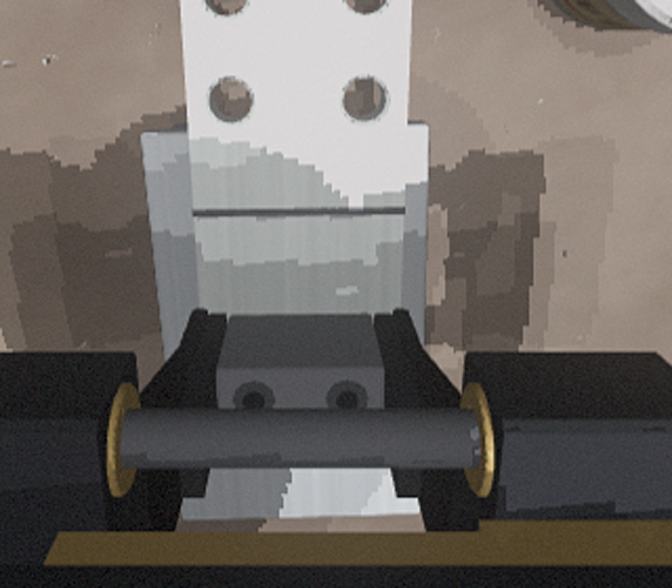

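View pics/h.png

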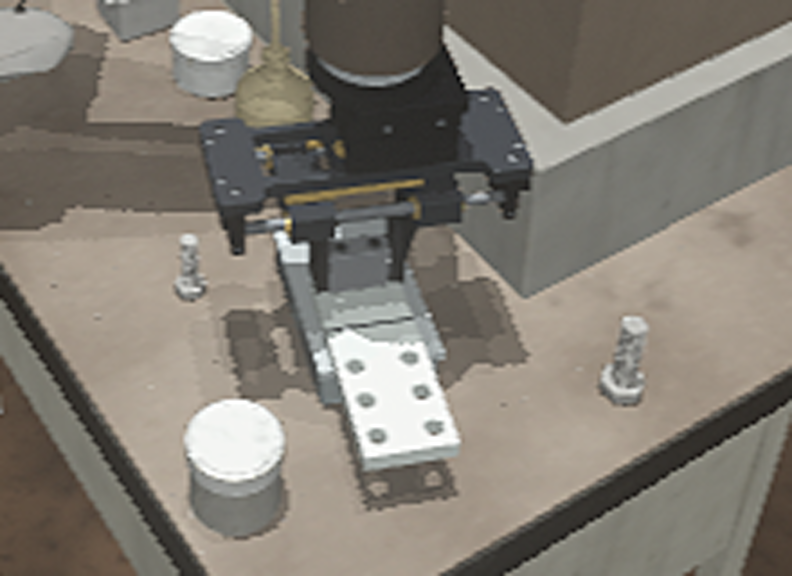

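The slide went cleanly. In the wrist crop the line runs (193,212)–(405,210) and the riser corners are at (143,133) and (427,124). The side view shows the plate level, with the tin upright and clear. I'll compute the remaining travel and finish.

Run:
```python
from h import *
import pickle;f=pickle.load(open("f.pkl","rb"))
U=lambda c,r,z: unproj(f,140+c/2.1,100+r/2.1,z)
L=[U(193,212,.048),U(405,210,.048)];C=[U(143,133,.036),U(427,124,.036)]
w=lambda P:np.linalg.norm(P[0]-P[1])
a=np.array([np.cos(np.radians(-96.4)),np.sin(np.radians(-96.4)),0])
rem=(np.mean(C,0)-np.mean(L,0))@a
print("widths",w(L),w(C),"yaw",[np.degrees(np.arctan2(*(P[0]-P[1])[1::-1])) for P in (L,C)],"remaining",rem,"odometry",.0925-.0705)
st=lambda s="": (lambda q:print(s,q["position"].round(4),"F",q["force"].round(1),"grip",round(q["opening"],3),round(q["finger_force"],1),round(q["clock"],1)))(env.read_state())
p=env.read_state()["position"]
d=np.clip(rem,.012,.028)
env.move_straight(p+a*d-[0,0,.0002],rate=.04);env.dwell(.3);st()
f=env.grab_frame("wrist");g=env.grab_frame("side");pickle.dump(f,open("f.pkl","wb"))
cv2.imwrite("pics/i.png",cv2.resize(f["image"][130:230,190:360],None,fx=4.5,fy=4.5,interpolation=cv2.INTER_CUBIC))
```

```text
widths 0.055854020922290123 0.07721785032268656 yaw [np.float64(-5.821856857690156), np.float64(-4.57350367273939)] remaining 0.01989484055997846 odometry 0.022000000000000006
 [ 0.5069 -0.3809  0.054 ] F [-0.5  2.7  5.5] grip 0.454 24.9 18.7
```

View pics/i.png

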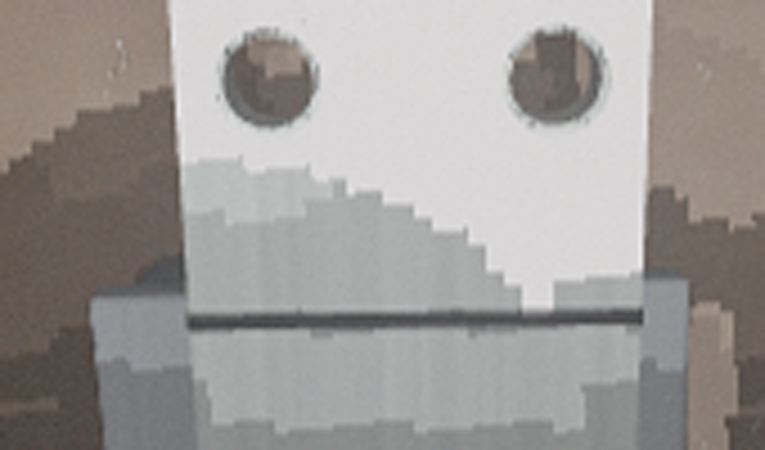

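Run:
```python
from h import *
import pickle;f=pickle.load(open("f.pkl","rb"))
U=lambda c,r,z: unproj(f,190+c/4.5,130+r/4.5,z)
L=[U(188,321,.048),U(643,317,.048)];C=[U(92,297,.036),U(687,279,.036)]
w=lambda P:np.linalg.norm(P[0]-P[1])
a=np.array([np.cos(np.radians(-96.4)),np.sin(np.radians(-96.4)),0])
print(w(L),w(C),(np.mean(C,0)-np.mean(L,0))@a, np.mean(C,0),np.mean(L,0), f["position"])
```

```text
0.05595480077369717 0.07794671431501171 0.0008110311317406488 [ 0.50567204 -0.41789724  0.036     ] [ 0.50229768 -0.41670263  0.048     ] [ 0.49680727 -0.46366115  0.2148122 ]
```

Run:
```python
from h import *
p=env.read_state()["position"]
a=np.array([np.cos(np.radians(-96.4)),np.sin(np.radians(-96.4)),0])
env.move_straight(p+a*.001,rate=.02);env.dwell(.5);s=env.read_state();print(s["position"],s["force"],s["finger_force"],s["clock"])
print(env.close_job())
```

```text
[ 0.50689445 -0.3813434   0.05400911] [-0.12784634  3.5950816   6.06907349] 24.94143513031304 19.5333
the job is handed in; nothing more can be done
None
```

I handed the job in at 19.5 s; no verdict came back, so success is unconfirmed. The last image put the plate's line about 1 mm short of the riser's edge, and the final 1 mm move shifted the gripper only about 0.5 mm. The plate is gripped by its stop at 25 N and pressed on the riser with about 6 N, and the tin stands upright near (0.40, −0.46), clear of the lane.

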